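# Empty the tilting cleaning pot and screw it shut again

## Robot

A 6-joint arm with a two-finger parallel gripper is mounted at the origin on a cart in front of the work surface, level with it; the furniture and walls round the work are solid. World frame = base frame: x ahead of the robot, y to its left, z up, the work surface at z = 0. Lengths are in m, angles in rad, forces in N, time in s.
With the tool pointing down it reaches from about 0.325 to 0.925 m from the base axis. Payload 3.1 kg.
Tool frame: the origin (TCP) lies on the centre line of the jaws, within the pads' length; the fingertips stand 8 mm ahead of it and the grasp point (between the pads) lies 11 mm behind it; z points along the fingers, y is the line along which they close (so a half turn about z gives the same grasp; the last joint's range is limited). The gripper opens to 85 mm and grips with 20 to 120 N. Pads are 22 mm wide; open, the fingers measure 114 mm over their backs; the gripper's body (76 mm by 85 mm) begins 54 mm behind the grasp point. The pads swing forward as they close: fully open they stand 13 mm farther back than shut.
Start: joints at [-1.265, 0.217, 1.613, -0, 1.311, -0.112], TCP at [0.254, -0.571, 0.239] pointing down, gripper open.
Joint ranges: [-2.75, 2.75], [-0.78, 2.1], [0.31, 2.55], [-1.13, 4.27], [0.13, 2.63], [-2.58, 2.58]. Speed limits (rad/s): [2.79, 2.79, 3.14, 3.14, 3.14, 3.14].

## Interface

Orientations are given as a unit quaternion [w, x, y, z].
In Python, from station import robot gives the robot as it stands.
- The arm moves only by the tool servo_tool, never from a script. Its argument "moves" is a list of rows, each a list of 7 numbers: the turn, a rotation vector about the tool's x, y, z in degrees, then the shift along the tool's x, y, z in mm, then the opening, from 0 (shut) to 1 (fully open). A call has 1 to 8 rows; each row shifts and turns the commanded pose from where the row before left it, along the tool's axes as they then stand; what a row does not reach is not made up. A row lasts 1/8 s, in which the tool goes at most 62.5 mm and 10.7 degrees, less where a joint would pass 70% of its speed; a pose out of reach is approached as far as the arm can. A call with a gripper value outside its range is refused whole. The fingers move at their own pace and stop on an object; "grip_force" is the grip in N (left out, the last holds). Time passes only in rows, so rows that do not move let the fingers close. It gives the time, the measured TCP pose, the force, the opening and the grip force at its end, in the units of the state.
- robot.observe(): the state, without advancing time (a new reading comes with each control period).
- robot.camera(name): name is "scene" or "side" or "wrist"; returns a dict with "color" (400x640x3 uint8, blue, green, red), "intrinsics" (3x3 intrinsics, pixels), "pose" (4x4, takes a point from camera to world coordinates); the wrist camera has in their place "hand_eye" (4x4, takes a point from camera to tool coordinates, whose origin is the TCP and whose axes are the flange's). Camera axes: x right, y up, looking along -z (the intrinsics and any distortion apply to the point x, -y, -z); pixel columns grow to the right and rows downward; lengths in m; the calibration is good to about 2 mm. A picture is of the moment at which its call begins: read the wrist's pose just before it. There is no depth.
- robot.finish_job(): hands the job in; it is judged then, once.
Trained networks look in a picture, given as the dict that the camera call returned (one of the last four; its "shot" number tells which), for a name from the list of things; names that differ only in an ending like _2 or _b are one class to them, and where a whole thing is asked for, a point or a joint stands for the part that bears it (a point fixed in the world has none). Each returns a list of dicts, best first, with "p" (0 to 1); they miss things now and then, are a little off and sometimes report something else, mostly with a low value. They report only what shows in the picture. A call takes as long as a camera call. They do not tell look-alikes from the thing itself.
- robot.silhouettes(picture, name): "region" (400x640 bool, what is visible of it) and "rect" ([left, top, right, bottom] in pixels, round what is visible of it).
The state is a dict: "t": time; "joint_positions": joint angles; "joint_velocities": joint speeds; "tau": joint torques, N m; "ee_pos": TCP position; "ee_rot": TCP orientation; "wrist_force": force on the tool from outside, world axes, zero at the start; "wrist_torque": the same for the moment, N m; "opening": finger opening in m; "gripper_force": force on a finger pad.
Only numpy, scipy, OpenCV 4.12 (cv2) and the standard library are available. Lean on these libraries where they do the work, as an engineer would, in place of code of your own. Each camera call takes 0.05 s, during which the arm holds its last target. There are 200 camera calls.

## Task

The bolts in the drained cleaning pot are ready: unscrew the cap, tip the pot over with its crank so that all three bolts slide out into the dish in front of it, then bring the pot fully upright again and screw the cap back on, firmly down on its rubber seal. Leave the bolts in the dish and the other tools where they lie.

Things in the scene. Friction and masses are not known exactly. Their poses are not given: they have to be found in the camera images.
- stand: Grey iron stand fixed to the bench: base plate 140 x 164 x 10 mm, two leaning yoke arms that carry the pot. Origin on the bench straight below the tilt axis; z up, y along the tilt axis (crank on the -y side), -x towards the dish, where the pot pours. Tilt axis 140 mm above the bench. The bench at stand x -0.15 to 0, y -0.26 to -0.15 (right of the dish) is clear: room for the cap.
- pot (a joint): Tilt of the pot about the stand's axis, rad: 0 upright against its stop, grows as the mouth comes over and down towards the dish (-x), 2.5 at the other stop, mouth steeply down over the dish; the bolts slide out on the way there. The bearing is stiff (0.35 N m): the pot stays where it is left.
- pot_mouth (a point): Centre of the neck's rim, on the pot's axis, 85 mm from the tilt axis; z points out of the mouth. The pot is a straight steel tube, bore 62 mm, 99 mm deep, 84 mm outside. Its neck measures 72 mm, 79 mm over the thread, with a bevelled top edge. A black rubber seal ring stands 3 mm above the rim (228 mm above the bench when upright).
- neck_thread (a point): Top of the neck's thread, on the pot's axis, 6 mm below the rim. Right-hand, three starts, 18 mm advance per turn: clockwise from above closes. The entries, 120 degrees apart, are not marked. A cap let down on the neck rests on the thread or drops into the entries; turned clockwise under a light push (3 to 8 N) it finds them within a third of a turn and is then drawn down.
- crank_grip (a point): Middle of the crank's black sleeve, 16 mm thick, 48 mm long, parallel to the tilt axis (y) and free to spin on its pin. It is fixed to the pot 70 mm from the tilt axis and 106 mm from the stand's origin towards -y. With the pot upright it lies 49 mm behind (+x) and 49 mm above the tilt axis; it comes forward over the top as the pot tips.
- cap: Aluminium screw cap, 88 mm across, 57.5 mm tall, about 0.16 kg. Origin at the centre of the skirt's lower edge, z up through the knob. Skirt 24 mm deep, bore 81 mm, three small lugs inside, 3.5 mm above its edge. At first screwed on lightly tight, origin 21 to 22 mm below the rim; it comes free after 130 to 185 degrees anticlockwise, having risen about 8 mm.
- cap_knob (a point): On the axis of the cap's round black knob, 45 mm above the cap's lower edge. The knob is 46 mm across and reaches from 30 to 57.5 mm above that edge; the grip is the same at any angle.
- seal (a joint): Squeeze of the rubber seal ring under the cap, m: 0 free, 0.002 at its hard stop, 6 N per mm. The reading is too coarse to rely on. From the thread's entry the cap turns about 150 degrees clockwise until it meets the seal; squeezing it takes up to 40 degrees more with rising torque, about 0.3 N m at first to 1 N m when firm.
- dish: Open pressed-steel parts dish, 139 x 199 x 26 mm, fixed on the bench in front of the stand, where the tipped mouth comes down. Origin at the centre of its underside, long side along y. Odd screws already lie in it.
- bolt_short: Hexagon bolt, 36 mm long, head 15 mm; starts inside the pot. Origin at its middle.
- bolt_mid: Hexagon bolt, 41 mm long, head 15 mm; starts inside the pot. Origin at its middle.
- bolt_long: Hexagon bolt, 46 mm long, head 15 mm; starts inside the pot. Origin at its middle.
- marker: Bystander: yellow highlighter pen, lying loose on the bench. Origin at the centre of its underside.
- oak_block: Bystander: oak packing block, 45 x 120 x 40 mm, lying loose on the bench. Origin at the centre of its underside.
There are look-alikes about, which are no part of the job. Of the things shaped like the cap, the aluminium one is meant.

How it is judged:
By the outcome, as a careful person would: the job done as asked, in the order asked, and still so for the second after the job is handed in, with the robot touching nothing.
It also fails if it takes over 72 s, if anything falls off the work surface, if the arm or the gripper's body presses on something with over 40 N, if the wrist force passes 120 N, or if a joint passes its speed limit or range.

## Working session

There is one attempt and no reset: what is moved stays moved. The work goes in short steps, Python scripts to look and compute and a tool call to move; the robot and the scene stay as the last step left them, time stands still between calls to the robot, and variables do not carry over. Pictures are saved under pics/ and viewed, at most 10 in all, crops included, and the job is handed in when it is done.

Besides the shell and the picture viewer there is one more tool, called after "Emit:" as name([rows], argument=value, ...), one row to a line, values as JSON. servo_tool: Moves the arm, as the interface text tells. Its arguments: {"type":"object","properties":{"moves":{"type":"array","items":{"type":"array","items":{"type":"number"}}},"grip_force":{"type":"number"}},"required":["moves"]}

```bash
mkdir -p pics; ls; python3 - <<'E'
from station import robot
import cv2,numpy as np
o=robot.observe();print(o)
for n in("scene","side"):
    p=robot.camera(n);cv2.imwrite(f"pics/{n}0.png",p["color"]);print(n,p["intrinsics"],p["pose"].round(4).tolist(),p["shot"], [k for k in p])
    for t in("stand","cap","cap_knob","crank_grip","dish","pot","marker","oak_block"):
        print(t,[(round(d["p"],2),np.round(d["rect"]).tolist(),int(d["region"].sum())) for d in robot.silhouettes(p,t)])
E
```

```text
pics
{'t': 0.0, 'joint_positions': array([-1.26518512e+00,  2.17781808e-01,  1.61493017e+00,  1.80201244e-05,
        1.31131567e+00, -1.12186965e-01]), 'joint_velocities': array([-5.92126270e-05,  1.34406191e-03,  1.73228888e-03,  2.90996508e-04,
        2.21329482e-04, -1.04736219e-04]), 'tau': array([ 2.15587625e-04, -3.96839976e+01, -3.03853190e+01, -2.83164482e-04,
        9.77809686e-03, -3.36757342e-07]), 'ee_pos': array([ 0.25338305, -0.57045717,  0.23795318]), 'ee_rot': array([-1.21264673e-03,  9.78259575e-01,  2.07380619e-01, -1.08898164e-04]), 'wrist_force': array([-0.1414751 ,  0.68978612,  0.97367078]), 'wrist_torque': array([-0.01860959,  0.00802736, -0.01807254]), 'gripper_force': 0.0, 'opening': 0.08563297512453055}
scene [[384.44167269   0.         323.58798285]
 [  0.         384.44167269 200.65784219]
 [  0.           0.           1.        ]] [[-0.143, -0.6325, 0.7612, 1.4265], [0.9896, -0.1004, 0.1025, 0.0816], [0.0116, 0.768, 0.6403, 0.8952], [0.0, 0.0, 0.0, 1.0]] 1 ['color', 'intrinsics', 'pose', 'shot']
stand [(0.9, [266.0, 192.0, 343.0, 274.0], 3056)]
cap [(0
[... 535 characters left out ...]
610815   0.         320.03988851]
 [  0.         502.78610815 202.96492842]
 [  0.           0.           1.        ]] [[-0.8624, 0.2911, -0.4143, 0.0837], [-0.5063, -0.4935, 0.7072, 0.7863], [0.0014, 0.8196, 0.5729, 0.8565], [0.0, 0.0, 0.0, 1.0]] 2 ['color', 'intrinsics', 'pose', 'shot']
stand [(0.88, [271.0, 170.0, 359.0, 271.0], 3238)]
cap [(0.67, [322.0, 168.0, 362.0, 206.0], 1097)]
cap_knob [(0.76, [324.0, 170.0, 362.0, 201.0], 1106)]
crank_grip [(0.72, [322.0, 168.0, 360.0, 237.0], 929)]
dish [(0.6, [320.0, 237.0, 398.0, 302.0], 3323)]
pot [(0.58, [319.0, 165.0, 360.0, 234.0], 960)]
marker [(0.64, [338.0, 303.0, 351.0, 343.0], 292)]
oak_block [(0.79, [360.0, 178.0, 376.0, 205.0], 211)]
```

View pics/scene0.png

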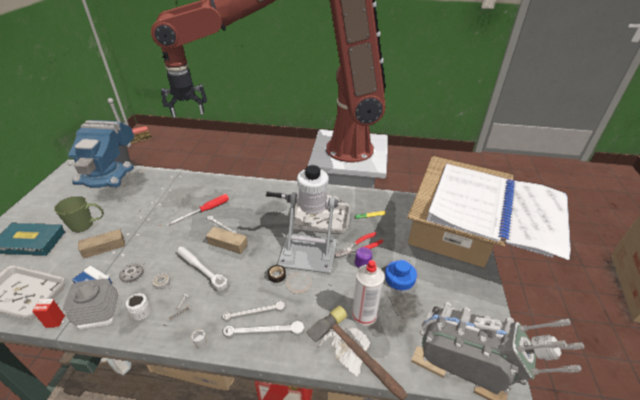

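View pics/side0.png

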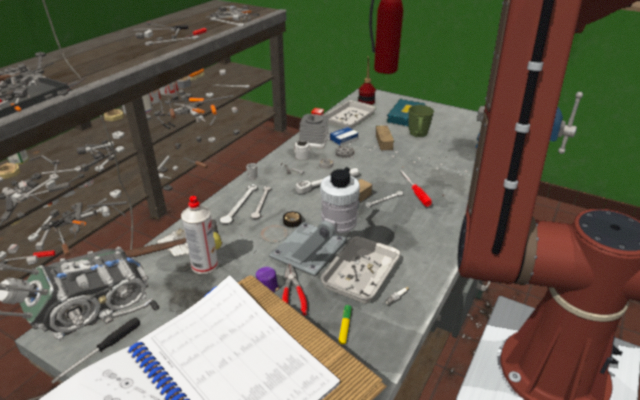

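The scene picture shows the pot on its stand at about (313,215), the capped neck at (313,180), the crank sleeve at (273,195) and the dish behind the pot at (330,215).

Things that could be taken for the cap (scene pixels): the cap on the pot (313,180), the blue cap (400,274), the white one (137,305) and the small purple one (364,258). I choose the aluminium one on the pot and check it in a close crop.

```bash
cat > h.py <<'E'
import numpy as np,cv2
from scipy.spatial.transform import Rotation as R
from station import robot
def proj(P,K,T):
    c=(np.atleast_2d(P)-T[:3,3])@T[:3,:3]
    c=c*[1,-1,-1]; u=c@K.T; return u[:,:2]/u[:,2:]
def ray(u,K,T):
    d=np.linalg.inv(K)@[u[0],u[1],1]; d=d*[1,-1,-1]; return T[:3,3],T[:3,:3]@d
def atz(u,K,T,z):
    o,d=ray(u,K,T); return o+d*(z-o[2])/d[2]
def wristT(o,p):
    T=np.eye(4);T[:3,:3]=R.from_quat(o["ee_rot"],scalar_first=True).as_matrix();T[:3,3]=o["ee_pos"]
    return T@p["hand_eye"]
def st():
    o=robot.observe();r=R.from_quat(o["ee_rot"],scalar_first=True).as_matrix()
    print("t",round(o["t"],2),"pos",(o["ee_pos"]*1000).round(1),"x",r[:,0].round(3),"z",r[:,2].round(3),"q",o["joint_positions"].round(2),"F",o["wrist_force"].round(1),"M",o["wrist_torque"].round(2),"op",round(o["opening"]*1000,1),"g",round(o["gripper_force"],1));return o
E
python3 - <<'E'
from h import *
a=robot.camera("scene");b=robot.camera("side")
K1,T1,K2,T2=a["intrinsics"],a["pose"],b["intrinsics"],b["pose"]
for z,u1,u2 in((.261,(313,170),(341,174)),):
    print(atz(u1,K1,T1,z),atz(u2,K2,T2,z))
A=cv2.resize(a["color"][155:285,250:390],None,fx=4,fy=4,interpolation=2)[:,:400*2]
B=cv2.resize(b["color"][155:315,250:410],None,fx=3.25,fy=3.25,interpolation=2)
cv2.imwrite("pics/c1.png",A);cv2.imwrite("pics/c2.png",B)
E
```

```text
[ 0.54233224 -0.06925992  0.261     ] [ 0.53128819 -0.0710451   0.261     ]
```

View pics/c1.png

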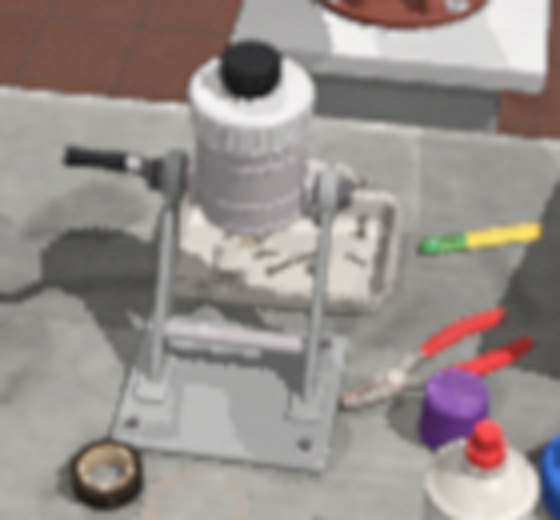

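View pics/c2.png

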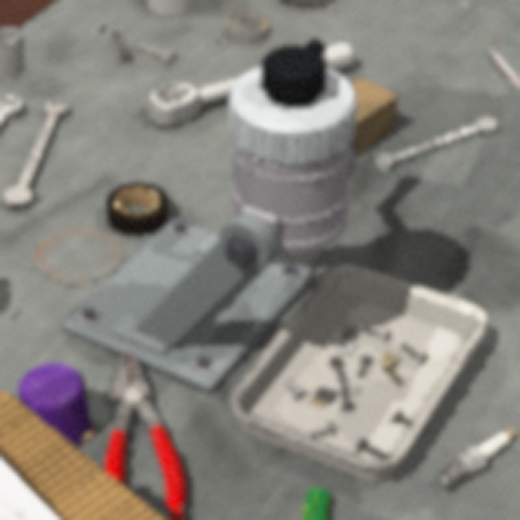

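Both crops show that the capped pot wears an aluminium cap with a black knob: knob top at scene (312.5,169) and side (340,173). The blue, white and purple ones are the look-alikes.

```bash
python3 - <<'E'
from h import *
a=robot.camera("scene");b=robot.camera("side")
K1,T1,K2,T2=a["intrinsics"],a["pose"],b["intrinsics"],b["pose"]
print("knob",atz((312.5,168.7),K1,T1,.261),atz((340.2,173.5),K2,T2,.261))
for n,u in dict(bl=(279,266),br=(330.5,271.3),tr=(336.7,239.5)).items():print(n,atz(u,K1,T1,.008))
for n,u in dict(l=(270,255.5),b=(314.6,273),r=(346.7,238),t=(306.9,222.9)).items():print(n,atz(u,K2,T2,.008))
for u in((267,194.2),(282,195.5)):print("sleeve",atz(u,K1,T1,.189))
# least squares stereo knob
def tri(u1,u2):
    M=[];r=[]
    for u,K,T in((u1,K1,T1),(u2,K2,T2)):
        o,d=ray(u,K,T);d=d/np.linalg.norm(d);P=np.eye(3)-np.outer(d,d);M.append(P);r.append(P@o)
    return np.linalg.lstsq(np.vstack(M),np.hstack(r),rcond=None)[0]
print(tri((312.5,168.7),(340.2,173.5)))
E
```

```text
knob [ 0.5362274  -0.07172364  0.261     ] [ 0.53386684 -0.07201564  0.261     ]
bl [ 0.69445545 -0.14848802  0.008     ]
br [0.6910597  0.00630063 0.008     ]
tr [0.55820939 0.00908033 0.008     ]
l [0.68870904 0.00662297 0.008     ]
b [0.55672072 0.00459852 0.008     ]
r [ 0.55276825 -0.1561261   0.008     ]
t [ 0.67967337 -0.15886731  0.008     ]
sleeve [ 0.58369375 -0.19893174  0.189     ]
sleeve [ 0.58270491 -0.15440189  0.189     ]
[ 0.53440778 -0.07234517  0.26018675]
```

Emit:
servo_tool([
  [0,0,0,0,0,-60,1],
  [0,0,0,0,0,-50,1],
  [0,0,0,38,-28,0,1],
  [0,0,0,38,-28,0,1],
  [0,0,0,38,-28,0,1],
  [0,0,0,38,-28,0,1],
  [0,0,0,38,-28,0,1],
  [0,0,0,38,-28,0,1],
], grip_force=60)

```text
t: 2.1
ee_pos: [0.3944, -0.3238, 0.3495]
ee_rot: [0.0, 0.978, 0.207, 0.0]
wrist_force: [0.9, 0.6, -0.3]
opening: 0.0855
gripper_force: 0.0
```

Emit:
servo_tool([
  [0,0,0,38,-28,0,1],
  [0,0,0,38,-28,0,1],
  [0,0,0,38,-28,0,1],
  [0,0,0,38,-28,0,1],
  [0,0,10,0,0,0,1],
  [0,0,10,0,0,0,1],
  [0,0,10,0,0,0,1],
  [0,0,0,0,0,0,1],
])

```text
t: 3.1
ee_pos: [0.4873, -0.161, 0.3494]
ee_rot: [0.0, 0.999, -0.052, 0.0]
wrist_force: [-0.2, -0.2, -0.5]
opening: 0.0855
gripper_force: 0.0
```

```bash
python3 - <<'E'
from h import *
o=st();p=robot.camera("wrist");cv2.imwrite("pics/w1.png",p["color"]);print(p["hand_eye"].round(3).tolist())
T=wristT(o,p);K=p["intrinsics"];print(proj([.535,-.072,.261],K,T))
for t in("cap","cap_knob","pot"):
    print(t,[(round(d["p"],2),np.round(d["rect"]).tolist(),int(d["region"].sum())) for d in robot.silhouettes(p,t)])
E
```

```text
t 3.1 pos [ 487.3 -161.   349.4] x [ 0.995 -0.103  0.   ] z [ 0. -0. -1.] q [-0.46 -0.1   1.74  0.    1.5   1.22] F [-0.2 -0.2 -0.5] M [ 0.03 -0.02 -0.02] op 85.5 g 0.0
[[0.0, 0.961, 0.275, 0.071], [1.0, -0.0, 0.0, 0.0], [0.0, 0.275, -0.961, -0.135], [0.0, 0.0, 0.0, 1.0]]
[[170.82984613 151.80819357]]
cap [(0.83, [3.0, 0.0, 43.0, 66.0], 2499), (0.6, [122.0, 75.0, 259.0, 200.0], 13157)]
cap_knob [(0.98, [1.0, 1.0, 45.0, 67.0], 2462), (0.86, [126.0, 77.0, 260.0, 207.0], 13364)]
pot [(0.87, [223.0, 43.0, 367.0, 165.0], 3559)]
```

View pics/w1.png

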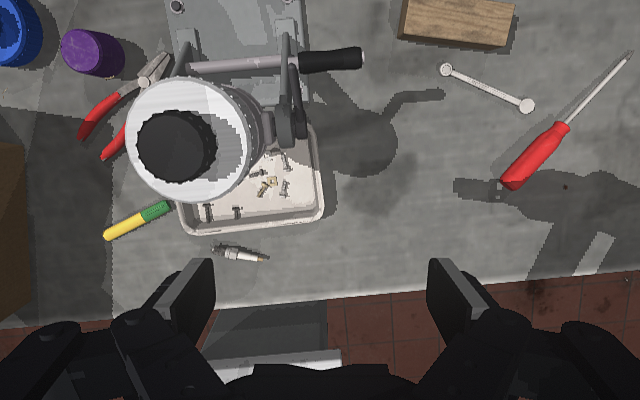

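The wrist picture shows the aluminium cap at (190,140) with its knob at about (174,146), the crank sleeve from (300,62) to (364,57) and the bolts-to-be dish below it at (260,190).

```bash
python3 - <<'E'
from h import *
o=robot.observe();p=robot.camera("wrist")
T=wristT(o,p);K=p["intrinsics"]
g=cv2.cvtColor(p["color"],cv2.COLOR_BGR2GRAY)
m=np.zeros_like(g);m[100:192,128:225]=(g[100:192,128:225]<60)
n,l,s,c=cv2.connectedComponentsWithStats(m);i=1+s[1:,4].argmax();print(s[i],c[i])
# synth: project hull of knob cylinder, compare bbox for best x,y
th=np.linspace(0,2*np.pi,60)
def bb(x,y):
    P=np.array([[x+.023*np.cos(t),y+.023*np.sin(t),z] for z in(.2335,.261) for t in th]);u=proj(P,K,T);return np.r_[u.min(0),u.max(0)]
from scipy.optimize import least_squares
meas=np.r_[s[i][0],s[i][1],s[i][0]+s[i][2],s[i][1]+s[i][3]]
r=least_squares(lambda v:bb(*v)-meas,[.535,-.072]);print(r.x,r.fun)
for z,u in((.189,(300,62)),(.189,(364,57))):print(atz(u,K,T,z))
E
```

```text
[ 136  110   82   74 4480] [176.028125  145.9390625]
[ 0.53681594 -0.0729198 ] [-1.81201004 -0.47690785  2.03851089  0.60393656]
[ 0.58582751 -0.15584316  0.189     ]
[ 0.58429884 -0.20540628  0.189     ]
```

Emit:
servo_tool([
  [0,0,0,20,-46,0,1],
  [0,0,0,20,-46,0,1],
  [0,0,10,0,0,-20,1],
  [0,0,10,0,0,20,1],
  [0,0,10,0,0,20,1],
  [0,0,10,0,0,20,1],
  [0,0,5,0,0,20,1],
  [0,0,0,0,0,20,1],
])

```text
t: 4.35
ee_pos: [0.5369, -0.074, 0.2686]
ee_rot: [-0.0, 0.903, -0.43, 0.0]
wrist_force: [0.1, -0.4, -0.4]
opening: 0.0855
gripper_force: 0.0
```

```bash
python3 - <<'E'
from h import *
st()
E
```

```text
t 4.35 pos [536.9 -74.  268.6] x [ 0.63  -0.777  0.   ] z [ 0. -0. -1.] q [-0.27  0.02  1.78 -0.    1.35  2.19] F [ 0.1 -0.4 -0.4] M [-0.01 -0.    0.02] op 85.5 g 0.0
```

Emit:
servo_tool([
  [0,0,0,0,0,13,1],
  [0,0,0,0,0,13,1],
  [0,0,0,0,0,0,0.3],
  [0,0,0,0,0,0,0.3],
  [0,0,0,0,0,0,0.3],
  [0,0,0,0,0,0,0.3],
], grip_force=80)

```text
t: 5.1
ee_pos: [0.5373, -0.0742, 0.2444]
ee_rot: [0.0, 0.902, -0.431, 0.001]
wrist_force: [-1.4, 0.8, 2.1]
opening: 0.0434
gripper_force: 80.9
```

```bash
python3 - <<'E'
from h import *
st()
E
```

```text
t 5.1 pos [537.3 -74.2 244.4] x [ 0.629 -0.778  0.002] z [ 0.001 -0.001 -1.   ] q [-0.27  0.04  1.8  -0.    1.3   2.2 ] F [-1.4  0.8  2.1] M [-0.1   0.16 -0.03] op 43.4 g 80.9
```

Emit:
servo_tool([
  [0,0,-5,0,0,-0.2,0.3],
  [0,0,-8,0,0,-0.4,0.3],
  [0,0,-10,0,0,-0.5,0.3],
  [0,0,-10,0,0,-0.5,0.3],
  [0,0,-10,0,0,-0.5,0.3],
  [0,0,-10,0,0,-0.5,0.3],
  [0,0,-10,0,0,-0.5,0.3],
  [0,0,-10,0,0,-0.5,0.3],
])

```text
t: 6.1
ee_pos: [0.5374, -0.0733, 0.2472]
ee_rot: [-0.0, 0.981, 0.193, 0.001]
wrist_force: [0.9, 0.8, -0.4]
opening: 0.0436
gripper_force: 81.4
```

```bash
python3 - <<'E'
from h import *
st()
E
```

```text
t 6.1 pos [537.4 -73.3 247.2] x [0.926 0.379 0.002] z [ 0.002  0.001 -1.   ] q [-0.27  0.03  1.8   0.    1.31  0.92] F [ 0.9  0.8 -0.4] M [ 0.16 -0.09 -0.09] op 43.6 g 81.4
```

Emit:
servo_tool([
  [0,0,-10,0,0,-0.5,0.3],
  [0,0,-10,0,0,-0.5,0.3],
  [0,0,-10,0,0,-0.5,0.3],
  [0,0,-10,0,0,-0.5,0.3],
  [0,0,-10,0,0,-0.5,0.3],
  [0,0,-10,0,0,-0.5,0.3],
  [0,0,-10,0,0,-0.5,0.3],
  [0,0,-10,0,0,-0.5,0.3],
])

```text
t: 7.1
ee_pos: [0.5371, -0.0719, 0.2509]
ee_rot: [-0.001, 0.628, 0.778, 0.002]
wrist_force: [-1.9, 3.3, 1.2]
opening: 0.0438
gripper_force: 82.5
```

Emit:
servo_tool([
  [0,0,-10,0,0,-0.5,0.3],
  [0,0,-10,0,0,-0.5,0.3],
  [0,0,-10,0,0,-0.5,0.3],
  [0,0,-10,0,0,-0.5,0.3],
  [0,0,-5,0,0,-1,0.3],
  [0,0,0,0,0,-1,0.3],
])

```text
t: 7.85
ee_pos: [0.5364, -0.0732, 0.2543]
ee_rot: [-0.001, 0.285, 0.959, 0.0]
wrist_force: [0.1, 2.3, -3.0]
opening: 0.0436
gripper_force: 82.2
```

```bash
python3 - <<'E'
from h import *
st()
E
```

```text
t 7.85 pos [536.4 -73.2 254.3] x [-0.838  0.546  0.002] z [-0.001  0.001 -1.   ] q [-0.27  0.03  1.79  0.    1.32 -1.26] F [ 0.1  2.3 -3. ] M [0.19 0.04 0.  ] op 43.6 g 82.2
```

Emit:
servo_tool([
  [0,0,0,0,0,-3,0.3],
  [0,0,0,0,0,-4,0.3],
  [0,0,0,0,0,0,0.3],
])

```text
t: 8.22
ee_pos: [0.5374, -0.0743, 0.2628]
ee_rot: [0.001, 0.285, 0.959, -0.0]
wrist_force: [-0.5, -0.0, -1.5]
opening: 0.0439
gripper_force: 82.2
```

```bash
python3 - <<'E'
from h import *
st()
E
```

```text
t 8.22 pos [537.4 -74.3 262.8] x [-0.838  0.546 -0.002] z [ 0.002 -0.001 -1.   ] q [-0.27  0.02  1.79 -0.    1.33 -1.26] F [-0.5 -0.  -1.5] M [ 0.01  0.03 -0.04] op 43.9 g 82.2
```

Emit:
servo_tool([
  [0,0,0,0,0,-22,0.3],
  [0,0,0,0,0,-22,0.3],
  [0,0,0,-12,-54,0,0.3],
  [0,0,0,-12,-54,0,0.3],
  [0,0,0,-12,-54,0,0.3],
  [0,0,0,-12,-53,0,0.3],
  [0,0,0,0,0,50,0.3],
  [0,0,0,0,0,60,0.3],
])

```text
t: 9.22
ee_pos: [0.4608, -0.2828, 0.197]
ee_rot: [0.003, 0.286, 0.958, -0.001]
wrist_force: [0.3, -0.2, -2.6]
opening: 0.044
gripper_force: 82.4
```

Emit:
servo_tool([
  [0,0,0,0,0,60,0.3],
  [0,0,0,0,0,50,0.3],
  [0,0,0,0,0,25,0.3],
  [0,0,0,0,0,10,0.3],
  [0,0,0,0,0,3,0.3],
  [0,0,0,0,0,0,0.3],
])

```text
t: 9.98
ee_pos: [0.4609, -0.2812, 0.0493]
ee_rot: [0.001, 0.285, 0.959, -0.001]
wrist_force: [0.6, 1.2, -1.4]
opening: 0.0442
gripper_force: 82.4
```

```bash
python3 - <<'E'
from h import *
st()
E
```

```text
t 9.97 pos [ 460.9 -281.2   49.3] x [-0.838  0.546 -0.003] z [ 0.002 -0.002 -1.   ] q [-0.68  0.28  1.94 -0.    0.92 -1.67] F [ 0.6  1.2 -1.4] M [0.03 0.04 0.03] op 44.2 g 82.4
```

Emit:
servo_tool([
  [0,0,0,0,0,3,0.3],
  [0,0,0,0,0,3,0.3],
  [0,0,0,0,0,1,0.3],
  [0,0,0,0,0,0,0.3],
])

```text
t: 10.48
ee_pos: [0.4599, -0.2804, 0.0414]
ee_rot: [0.0, 0.285, 0.959, -0.0]
wrist_force: [-1.2, 0.7, 4.0]
opening: 0.0442
gripper_force: 82.9
```

Emit:
servo_tool([
  [0,0,0,0,0,0,1],
  [0,0,0,0,0,0,1],
  [0,0,0,0,0,0,1],
  [0,0,0,0,0,-40,1],
  [0,0,10,0,0,-60,1],
  [0,0,10,0,0,-60,1],
  [0,0,10,0,0,-60,1],
  [0,0,10,0,0,-28,1],
])

```text
t: 11.48
ee_pos: [0.4612, -0.2814, 0.2939]
ee_rot: [0.004, 0.598, 0.802, -0.0]
wrist_force: [0.1, 0.2, -0.9]
opening: 0.0858
gripper_force: 0.0
```

Emit:
servo_tool([
  [0,0,10,0,0,0,1],
  [0,0,7,0,0,0,1],
  [0,0,0,0,0,0,1],
])

```text
t: 11.85
ee_pos: [0.4597, -0.2802, 0.2888]
ee_rot: [-0.0, 0.707, 0.707, -0.0]
wrist_force: [0.2, -0.3, 0.7]
opening: 0.0855
gripper_force: 0.0
```

```bash
python3 - <<'E'
from h import *
o=st();p=robot.camera("wrist");cv2.imwrite("pics/w2.png",p["color"])
T=wristT(o,p);K=p["intrinsics"]
for P in([.585,-.18,.189],[.537,-.0735,.228],[.46,-.281,.0575],[.46,-.281,.03]):print(P,proj(P,K,T))
E
```

```text
t 11.85 pos [ 459.7 -280.2  288.8] x [-0.  1.  0.] z [-0.  0. -1.] q [-0.68 -0.01  1.76 -0.    1.38 -0.68] F [ 0.2 -0.3  0.7] M [ 0.    0.01 -0.04] op 85.5 g 0.0
[0.585, -0.18, 0.189] [[524.93544852  45.49800376]]
[0.537, -0.0735, 0.228] [[ 501.78539826 -240.24734166]]
[0.46, -0.281, 0.0575] [[319.94332086 168.19463248]]
[0.46, -0.281, 0.03] [[319.99235404 163.54083352]]
```

View pics/w2.png

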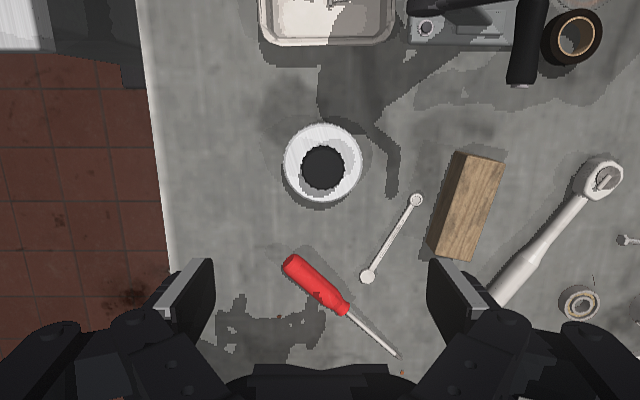

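The cap stands upright on the bench at (322,166), as computed, and the sleeve end is at (521,85), matching the predicted crank position.

Emit:
servo_tool([
  [0,0,0,33,42,0,1],
  [0,0,0,32,42,0,1],
  [0,0,0,32,41,0,1],
  [0,0,0,0,0,40,1],
  [0,0,0,0,0,40,1],
  [0,0,0,0,0,21,1],
  [0,0,0,0,0,10,1],
  [0,0,0,0,0,0,1],
])

```text
t: 12.9
ee_pos: [0.5849, -0.1837, 0.1781]
ee_rot: [0.0, 0.707, 0.707, 0.0]
wrist_force: [0.3, 0.2, 1.2]
opening: 0.0856
gripper_force: 0.0
```

Emit:
servo_tool([
  [0,0,0,0,0,0,0],
  [0,0,0,0,0,0,0],
  [0,0,0,0,0,0,0],
  [0,0,0,0,0,0,0],
  [0,0,0,0,0,0,0],
  [0,0,0,0,0,0,0],
], grip_force=50)

```text
t: 13.65
ee_pos: [0.5841, -0.1836, 0.1784]
ee_rot: [-0.001, 0.708, 0.707, -0.001]
wrist_force: [-5.3, 0.4, 5.5]
opening: 0.0145
gripper_force: 48.8
```

```bash
python3 - <<'E'
from h import *
st()
th=0
# arc shift rows: crank at tilt a: x=-.07*sin(a-45deg) , z=.07*cos(a-45deg)
import numpy as np
A=np.radians(np.arange(0,144,6.));x=-70*np.sin(A-np.pi/4);z=70*np.cos(A-np.pi/4)
print(np.c_[np.degrees(A[1:]),np.diff(x),-np.diff(z)].round(1).tolist())
E
```

```text
t 13.65 pos [ 584.1 -183.6  178.4] x [ 0.001  1.    -0.   ] z [-0.002 -0.    -1.   ] q [-0.42  0.25  1.7  -0.    1.2  -0.42] F [-5.3  0.4  5.5] M [-0.02  0.89 -0.1 ] op 14.5 g 48.8
[[6.0, -5.4, -4.9], [12.0, -5.9, -4.3], [18.0, -6.3, -3.7], [24.0, -6.7, -3.0], [30.0, -7.0, -2.3], [36.0, -7.2, -1.5], [42.0, -7.3, -0.8], [48.0, -7.3, -0.0], [54.0, -7.3, 0.8], [60.0, -7.2, 1.5], [66.0, -7.0, 2.3], [72.0, -6.7, 3.0], [78.0, -6.3, 3.7], [84.0, -5.9, 4.3], [90.0, -5.4, 4.9], [96.0, -4.9, 5.4], [102.0, -4.3, 5.9], [108.0, -3.7, 6.3], [114.0, -3.0, 6.7], [120.0, -2.3, 7.0], [126.0, -1.5, 7.2], [132.0, -0.8, 7.3], [138.0, 0.0, 7.3]]
```

Emit:
servo_tool([
  [0,0,0,0,-5.4,-4.9,0],
  [0,0,0,0,-5.9,-4.3,0],
  [0,0,0,0,-6.3,-3.7,0],
  [0,0,0,0,-6.7,-3.0,0],
])

```text
t: 14.15
ee_pos: [0.5605, -0.1832, 0.194]
ee_rot: [0.0, 0.708, 0.707, 0.0]
wrist_force: [3.5, -1.1, -3.8]
opening: 0.0144
gripper_force: 49.0
```

```bash
python3 - <<'E'
from h import *
st()
E
```

```text
t 14.15 pos [ 560.5 -183.2  194. ] x [0.001 1.    0.   ] z [ 0.001  0.    -1.   ] q [-0.44  0.18  1.74  0.    1.22 -0.43] F [ 3.5 -1.1 -3.8] M [-0.11 -0.53 -0.23] op 14.4 g 49.0
```

Working well; continue over the top.

Emit:
servo_tool([
  [0,0,0,0,-7.0,-2.3,0],
  [0,0,0,0,-7.2,-1.5,0],
  [0,0,0,0,-7.3,-0.8,0],
  [0,0,0,0,-7.3,0,0],
  [0,0,0,0,-7.3,0.8,0],
  [0,0,0,0,-7.2,1.5,0],
  [0,0,0,0,-7.0,2.3,0],
  [0,0,0,0,-6.7,3.0,0],
])

```text
t: 15.15
ee_pos: [0.5031, -0.1823, 0.1916]
ee_rot: [-0.001, 0.707, 0.707, 0.001]
wrist_force: [2.8, 4.9, 2.0]
opening: 0.0145
gripper_force: 49.4
```

Emit:
servo_tool([
  [0,0,0,0,-6.3,3.7,0],
  [0,0,0,0,-5.9,4.3,0],
  [0,0,0,0,-5.4,4.9,0],
  [0,0,0,0,-4.9,5.4,0],
  [0,0,0,0,-2.2,2.9,0],
  [0,0,0,0,-2.1,3.0,0],
  [0,0,0,0,-1.9,3.1,0],
  [0,0,0,0,-1.8,3.2,0],
])

```text
t: 16.15
ee_pos: [0.4719, -0.1817, 0.1604]
ee_rot: [-0.002, 0.707, 0.707, 0.0]
wrist_force: [1.6, 5.4, 1.8]
opening: 0.0146
gripper_force: 49.5
```

Emit:
servo_tool([
  [0,0,0,0,-1.6,3.3,0],
  [0,0,0,0,-1.4,3.4,0],
  [0,0,0,0,-1.2,3.5,0],
  [0,0,0,0,-1.1,3.5,0],
  [0,0,0,0,-0.8,3.6,0],
  [0,0,0,0,-0.7,3.6,0],
  [0,0,0,0,-0.5,3.6,0],
  [0,0,0,0,-0.3,3.7,0],
])

```text
t: 17.15
ee_pos: [0.4645, -0.1816, 0.1323]
ee_rot: [-0.002, 0.708, 0.707, 0.001]
wrist_force: [2.1, 7.0, 2.5]
opening: 0.0142
gripper_force: 49.5
```

```bash
python3 - <<'E'
from h import *
st()
E
```

```text
t 17.15 pos [ 464.5 -181.6  132.3] x [0.001 1.    0.004] z [-0.002  0.004 -1.   ] q [-0.51  0.07  1.99  0.    1.08 -0.51] F [2.1 7.  2.5] M [ 0.96 -0.28 -0.12] op 14.2 g 49.5
```

Emit:
servo_tool([
  [0,0,0,0.5,0,3.7,0],
  [0,0,0,0.5,0.3,3.7,0],
  [0,0,0,0.5,0.4,2.5,0],
  [0,0,0,0,0.4,2,0],
  [0,0,0,0,0,0,0],
])

```text
t: 17.77
ee_pos: [0.4652, -0.1816, 0.1194]
ee_rot: [-0.001, 0.707, 0.707, -0.001]
wrist_force: [-3.8, 2.8, 0.1]
opening: 0.0145
gripper_force: 49.4
```

```bash
python3 - <<'E'
from h import *
st()
for n in("scene","side"):
    p=robot.camera(n);cv2.imwrite(f"pics/t_{n}.png",p["color"])
    for k in("bolt_short","bolt_mid","bolt_long"):
        print(n,k,[(round(d["p"],2),np.round(d["rect"]).tolist()) for d in robot.silhouettes(p,k)])
a=cv2.imread("pics/t_side.png")[160:310,270:420];cv2.imwrite("pics/t1.png",cv2.resize(a,None,fx=4,fy=4,interpolation=2))
E
```

```text
t 17.77 pos [ 465.2 -181.6  119.4] x [0.001 1.    0.001] z [-0.003  0.001 -1.   ] q [-0.51  0.09  2.   -0.    1.05 -0.51] F [-3.8  2.8  0.1] M [ 0.34  0.53 -0.11] op 14.5 g 49.4
scene bolt_short []
scene bolt_mid []
scene bolt_long []
side bolt_short [(0.47, [337.0, 183.0, 372.0, 203.0]), (0.46, [382.0, 206.0, 415.0, 236.0]), (0.38, [354.0, 267.0, 369.0, 275.0])]
side bolt_mid []
side bolt_long [(0.61, [355.0, 254.0, 360.0, 266.0]), (0.41, [269.0, 196.0, 388.0, 274.0])]
```

View pics/t1.png

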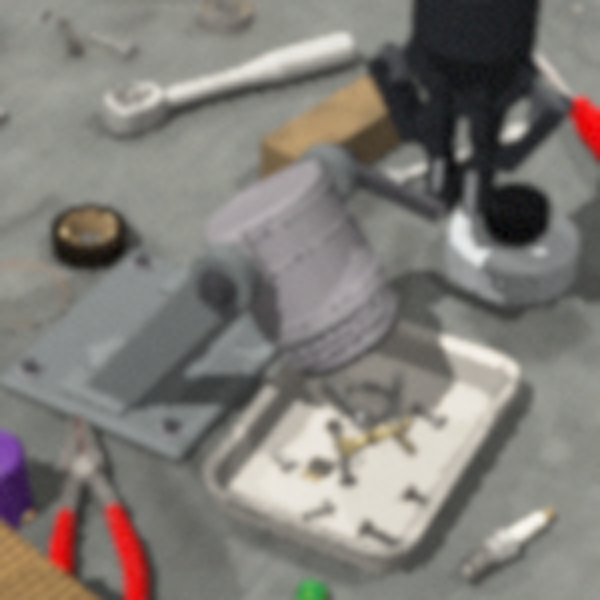

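The pot is fully tipped with its mouth over the dish, and new parts lie in the dish at crop (370,395). I'll push the last bit to the stop, wait, then bring it back.

Emit:
servo_tool([
  [0,0,0,0,0.3,1.5,0],
  [0,0,0,0,0.2,1.0,0],
  [0,0,0,0,0,0,0],
  [0,0,0,0,0,0,0],
  [0,0,0,0,0,0,0],
  [0,0,0,0,-0.2,-1.0,0],
  [0,0,0,0,-0.3,-1.5,0],
])

```text
t: 19.05
ee_pos: [0.4653, -0.1816, 0.1192]
ee_rot: [-0.001, 0.707, 0.707, -0.001]
wrist_force: [-2.7, 0.9, -6.7]
opening: 0.0143
gripper_force: 48.7
```

```bash
python3 - <<'E'
from h import *
st()
A=np.radians(np.r_[np.arange(143,-1,-6.5),0]);x=-70*np.sin(A-np.pi/4);z=70*np.cos(A-np.pi/4)
print(np.c_[np.degrees(A[1:]),np.diff(x),-np.diff(z)].round(1).tolist())
E
```

```text
t 19.05 pos [ 465.3 -181.6  119.2] x [0.001 1.    0.   ] z [-0.002  0.    -1.   ] q [-0.51  0.09  2.   -0.    1.05 -0.51] F [-2.7  0.9 -6.7] M [ 0.07  0.41 -0.2 ] op 14.3 g 48.7
[[136.5, -0.7, -7.9], [130.0, 0.2, -7.9], [123.5, 1.1, -7.9], [117.0, 2.0, -7.7], [110.5, 2.9, -7.4], [104.0, 3.7, -7.0], [97.5, 4.5, -6.6], [91.0, 5.2, -6.0], [84.5, 5.8, -5.4], [78.0, 6.4, -4.7], [71.5, 6.9, -3.9], [65.0, 7.3, -3.1], [58.5, 7.6, -2.3], [52.0, 7.8, -1.4], [45.5, 7.9, -0.5], [39.0, 7.9, 0.4], [32.5, 7.8, 1.3], [26.0, 7.6, 2.2], [19.5, 7.3, 3.0], [13.0, 7.0, 3.8], [6.5, 6.5, 4.6], [0.0, 5.9, 5.3], [0.0, 0.0, -0.0]]
```

Emit:
servo_tool([
  [0,0,0,0,-0.7,-7.9,0],
  [0,0,0,0,0.2,-7.9,0],
  [0,0,0,0,1.1,-7.9,0],
  [0,0,0,0,2.0,-7.7,0],
  [0,0,0,0,2.9,-7.4,0],
  [0,0,0,0,3.7,-7.0,0],
  [0,0,0,0,4.5,-6.6,0],
  [0,0,0,-0.2,5.2,-6.0,0],
])

```text
t: 20.05
ee_pos: [0.4854, -0.1819, 0.1791]
ee_rot: [-0.0, 0.707, 0.707, -0.0]
wrist_force: [-3.9, 0.0, -8.7]
opening: 0.0142
gripper_force: 48.9
```

Emit:
servo_tool([
  [0,0,0,-0.2,5.8,-5.4,0],
  [0,0,0,-0.2,6.4,-4.7,0],
  [0,0,0,-0.2,6.9,-3.9,0],
  [0,0,0,-0.2,7.3,-3.1,0],
  [0,0,0,-0.2,7.6,-2.3,0],
  [0,0,0,-0.2,7.8,-1.4,0],
  [0,0,0,-0.2,7.9,-0.5,0],
  [0,0,0,-0.2,7.9,0.4,0],
])

```text
t: 21.05
ee_pos: [0.5422, -0.1828, 0.1988]
ee_rot: [-0.002, 0.707, 0.707, -0.001]
wrist_force: [-7.3, 2.5, -6.2]
opening: 0.0147
gripper_force: 49.0
```

Emit:
servo_tool([
  [0,0,0,0,7.8,1.3,0],
  [0,0,0,0,7.6,2.2,0],
  [0,0,0,0,7.3,3.0,0],
  [0,0,0,0,7.0,3.8,0],
  [0,0,0,0,6.5,4.6,0],
  [0,0,0,0,5.9,5.3,0],
  [0,0,0,0,0,0,0],
])

```text
t: 21.92
ee_pos: [0.5842, -0.1836, 0.1787]
ee_rot: [-0.002, 0.707, 0.707, -0.001]
wrist_force: [-7.9, 0.3, -6.3]
opening: 0.0142
gripper_force: 49.2
```

```bash
python3 - <<'E'
from h import *
st()
E
```

```text
t 21.93 pos [ 584.2 -183.6  178.7] x [0.001 1.    0.001] z [-0.004  0.001 -1.   ] q [-0.42  0.25  1.69 -0.    1.2  -0.42] F [-7.9  0.3 -6.3] M [ 0.02  1.16 -0.13] op 14.2 g 49.2
```

Emit:
servo_tool([
  [0,0,0,0,1,1,0],
  [0,0,0,0,1,1,0],
  [0,0,0,0,0,0,0],
])

```text
t: 22.3
ee_pos: [0.5843, -0.1836, 0.1784]
ee_rot: [-0.003, 0.707, 0.707, -0.003]
wrist_force: [-15.4, 2.1, 3.1]
opening: 0.0145
gripper_force: 50.1
```

```bash
python3 - <<'E'
from h import *
st()
E
```

```text
t 22.3 pos [ 584.3 -183.6  178.4] x [0.    1.    0.001] z [-0.009  0.001 -1.   ] q [-0.42  0.25  1.69 -0.    1.21 -0.42] F [-15.4   2.1   3.1] M [0.24 2.34 0.  ] op 14.5 g 50.1
```

Emit:
servo_tool([
  [0,0,0,0,-1,-1,0.3],
  [0,0,0,0,0,0,1],
  [0,0,0,0,0,0,1],
  [0,0,0,0,0,-30,1],
  [0,0,0,0,0,-60,1],
  [0,0,0,0,-50,-60,1],
  [0,0,0,0,-50,0,1],
  [0,0,0,0,0,0,1],
])

```text
t: 23.3
ee_pos: [0.4945, -0.1834, 0.3173]
ee_rot: [0.001, 0.708, 0.706, 0.0]
wrist_force: [-0.0, 0.7, -0.6]
opening: 0.0854
gripper_force: 0.0
```

```bash
python3 - <<'E'
from h import *
o=st();p=robot.camera("wrist");cv2.imwrite("pics/w3.png",p["color"])
T=wristT(o,p);K=p["intrinsics"]
for P in([.585,-.18,.189],[.537,-.0735,.228],[.537,-.0735,.13],[.46,-.281,.0575]):print(P,proj(P,K,T))
for k in("bolt_short","bolt_mid","bolt_long"):
    print(k,[(round(d["p"],2),np.round(d["rect"]).tolist()) for d in robot.silhouettes(p,k)])
E
```

```text
t 23.3 pos [ 494.5 -183.4  317.3] x [ 0.002  1.    -0.001] z [ 0.002 -0.001 -1.   ] q [-0.49 -0.05  1.75  0.    1.44 -0.49] F [-0.   0.7 -0.6] M [ 0.   -0.03 -0.01] op 85.4 g 0.0
[0.585, -0.18, 0.189] [[437.96995107 187.82783482]]
[0.537, -0.0735, 0.228] [[392.30253965  23.98834581]]
[0.537, -0.0735, 0.13] [[369.51102429  47.21277603]]
[0.46, -0.281, 0.0575] [[290.47481504 243.61728802]]
bolt_short [(0.64, [288.0, 39.0, 307.0, 70.0])]
bolt_mid [(0.65, [284.0, 74.0, 298.0, 86.0])]
bolt_long [(0.58, [298.0, 59.0, 336.0, 88.0])]
```

View pics/w3.png

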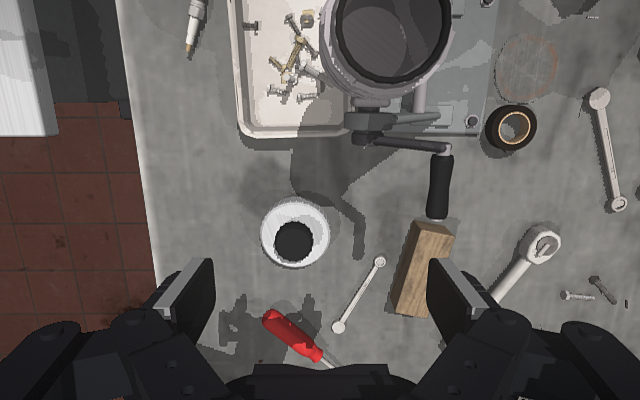

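The cap is at (295,235), the pot's mouth at (395,28) and the heap in the dish at (300,65). I enlarge pot and dish to check that the pot is empty.

```bash
python3 - <<'E'
import cv2,numpy as np
a=cv2.imread("pics/w3.png")[0:135,235:460].astype(float)
b=a.copy();b[:,100:]=np.clip(b[:,100:]*2.2,0,255)
cv2.imwrite("pics/w3c.png",cv2.resize(b.astype(np.uint8),None,fx=3.5,fy=3.5,interpolation=2))
E
```

```text
(no output)
```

View pics/w3c.png

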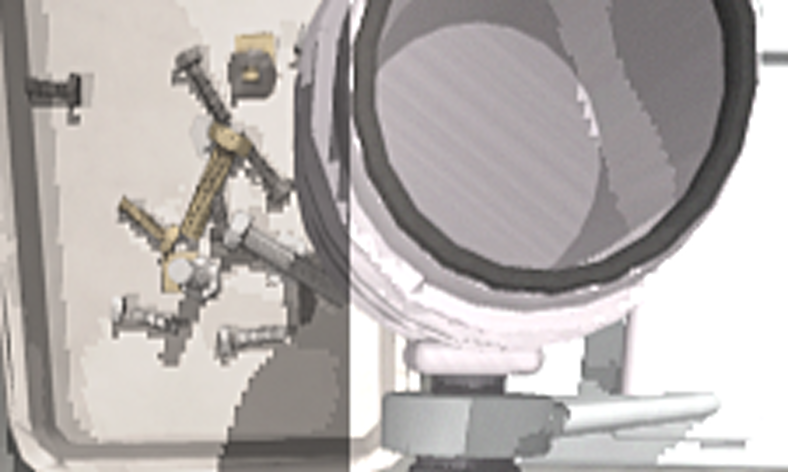

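The pot is empty and the bolts lie in the dish with the odd screws. Now fetch the cap.

Emit:
servo_tool([
  [0,0,0,-48,-16,0,1],
  [0,0,0,-49,-16,0,1],
  [0,0,-10,0,0,20,1],
  [0,0,-10,0,0,20,1],
  [0,0,-10,0,0,20,1],
  [0,0,-10,0,0,20,1],
  [0,0,-10,0,0,20,1],
  [0,0,-10,0,0,20,1],
])

```text
t: 24.5
ee_pos: [0.4653, -0.2809, 0.1952]
ee_rot: [0.0, 0.256, 0.967, 0.0]
wrist_force: [-0.2, 0.7, 0.6]
opening: 0.0854
gripper_force: 0.0
```

Emit:
servo_tool([
  [0,0,-10,0,0,20,1],
  [0,0,-10,0,0,20,1],
  [0,0,-10,0,0,20,1],
  [0,0,-5,0,0,10,1],
  [0,0,0,0,0,0,1],
])

```text
t: 25.12
ee_pos: [0.4643, -0.2802, 0.1247]
ee_rot: [-0.001, -0.043, 0.999, 0.001]
wrist_force: [-0.4, 0.1, -0.5]
opening: 0.0854
gripper_force: 0.0
```

```bash
python3 - <<'E'
from h import *
o=st();p=robot.camera("wrist");T=wristT(o,p);K=p["intrinsics"]
g=cv2.cvtColor(p["color"],cv2.COLOR_BGR2GRAY)
c=proj([.461,-.280,.05],K,T)[0];print(c)
x0,y0=(c-60).astype(int).clip(0);m=np.zeros_like(g);m[y0:y0+120,x0:x0+120]=g[y0:y0+120,x0:x0+120]<60
n,l,s,cc=cv2.connectedComponentsWithStats(m)
for i in range(1,n):
    if s[i,4]>300:print(s[i],cc[i])
th=np.linspace(0,6.283,60)
u=proj(np.array([[.461+.023*np.cos(t),-.28+.023*np.sin(t),z] for z in(.03,.0575) for t in th]),K,T);print(u.min(0),u.max(0))
E
```

```text
t 25.12 pos [ 464.3 -280.2  124.7] x [-0.996 -0.086  0.002] z [-0.002  0.002 -1.   ] q [-0.67  0.17  1.9   0.    1.07 -2.33] F [-0.4  0.1 -0.5] M [ 0.    0.04 -0.01] op 85.4 g 0.0
[321.70857453 208.99382184]
[ 280  171   77   79 4521] [318.20637027 210.309666  ]
[283.12735813 166.20480738] [360.42011453 248.47054549]
```

Emit:
servo_tool([
  [0,0,0,1.4,-1.7,35,1],
  [0,0,0,0,0,30,1],
  [0,0,0,0,0,14,1],
  [0,0,0,0,0,3.5,1],
  [0,0,0,0,0,0,0.3],
  [0,0,0,0,0,0,0.3],
  [0,0,0,0,0,0,0.3],
  [0,0,0,0,0,0,0.3],
], grip_force=100)

```text
t: 26.18
ee_pos: [0.4642, -0.2833, 0.0459]
ee_rot: [0.001, -0.043, 0.999, -0.001]
wrist_force: [-0.6, 0.2, 5.2]
opening: 0.043
gripper_force: 102.0
```

```bash
python3 - <<'E'
from h import *
st()
E
```

```text
t 26.18 pos [ 464.2 -283.3   45.9] x [-0.996 -0.086 -0.003] z [ 0.003 -0.002 -1.   ] q [-0.68  0.29  1.93  0.    0.92 -2.33] F [-0.6  0.2  5.2] M [0.35 0.07 0.  ] op 43.0 g 102.0
```

Emit:
servo_tool([
  [0,0,0,0,0,-30,0.3],
  [0,0,0,0,0,-58,0.3],
  [0,0,0,0,0,-60,0.3],
  [0,0,0,0,0,-60,0.3],
  [0,0,0,0,0,-55,0.3],
  [0,0,0,-23,51,0,0.3],
  [0,0,0,-23,51,0,0.3],
  [0,0,0,-23,51,0,0.3],
])

```text
t: 27.18
ee_pos: [0.5184, -0.1226, 0.3069]
ee_rot: [0.0, -0.043, 0.999, -0.0]
wrist_force: [0.4, 0.1, -1.7]
opening: 0.043
gripper_force: 101.9
```

Emit:
servo_tool([
  [0,0,0,-22,50,0,0.3],
  [0,0,0,0,0,0,0.3],
  [0,0,0,0,0,0,0.3],
])

```text
t: 27.55
ee_pos: [0.5356, -0.0724, 0.3065]
ee_rot: [-0.0, -0.043, 0.999, -0.0]
wrist_force: [0.3, -1.1, -1.6]
opening: 0.0429
gripper_force: 102.1
```

```bash
python3 - <<'E'
from h import *
o=st();p=robot.camera("scene");q=robot.camera("side")
a=cv2.resize(p["color"][130:240,260:370],(400,400),interpolation=2);b=cv2.resize(q["color"][120:250,275:405],(400,400),interpolation=2)
cv2.imwrite("pics/cap.png",np.hstack([a,b]))
E
```

```text
t 27.55 pos [535.6 -72.4 306.5] x [-0.996 -0.087  0.001] z [-0.001 -0.001 -1.   ] q [-0.26 -0.01  1.74 -0.    1.42 -1.92] F [ 0.3 -1.1 -1.6] M [-0.04  0.01 -0.03] op 42.9 g 102.1
```

Emit:
servo_tool([
  [0,0,0,-1.8,-1.2,15,0.3],
  [0,0,0,0,0,15,0.3],
  [0,0,0,0,0,6,0.3],
  [0,0,0,0,0,2,0.3],
  [0,0,0,0,0,0,0.3],
])

```text
t: 28.28
ee_pos: [0.538, -0.0734, 0.2689]
ee_rot: [0.0, -0.043, 0.999, -0.0]
wrist_force: [-0.8, -0.8, -1.1]
opening: 0.043
gripper_force: 102.1
```

```bash
python3 - <<'E'
from h import *
st()
E
```

```text
t 28.27 pos [538.  -73.4 268.9] x [-0.996 -0.086 -0.   ] z [ 0. -0. -1.] q [-0.26  0.02  1.78  0.    1.35 -1.92] F [-0.8 -0.8 -1.1] M [ 0.02 -0.   -0.06] op 43.0 g 102.1
```

Emit:
servo_tool([
  [0,0,0,0,0,2,0.3],
  [0,0,0,0,0,2,0.3],
  [0,0,0,0,0,1.5,0.3],
  [0,0,0,0,0,1,0.3],
  [0,0,0,0,0,0,0.3],
])

```text
t: 28.9
ee_pos: [0.5378, -0.0733, 0.2622]
ee_rot: [-0.0, -0.043, 0.999, 0.0]
wrist_force: [-0.9, 0.5, -1.4]
opening: 0.0429
gripper_force: 102.1
```

```bash
python3 - <<'E'
from h import *
st()
E
```

```text
t 28.9 pos [537.8 -73.3 262.2] x [-0.996 -0.086  0.   ] z [-0.  0. -1.] q [-0.26  0.02  1.78  0.    1.33 -1.92] F [-0.9  0.5 -1.4] M [-0.   -0.06  0.06] op 42.9 g 102.1
```

Emit:
servo_tool([
  [0,0,0,0,0,1,0.3],
  [0,0,0,0,0,1,0.3],
  [0,0,0,0,0,0.5,0.3],
  [0,0,0,0,0,0,0.3],
])

```text
t: 29.4
ee_pos: [0.5378, -0.0733, 0.2597]
ee_rot: [-0.0, -0.043, 0.999, 0.0]
wrist_force: [-0.4, -0.2, -1.6]
opening: 0.0426
gripper_force: 102.1
```

```bash
python3 - <<'E'
from h import *
st()
E
```

```text
t 29.4 pos [537.8 -73.3 259.7] x [-0.996 -0.086  0.   ] z [-0.  0. -1.] q [-0.26  0.02  1.79 -0.    1.33 -1.92] F [-0.4 -0.2 -1.6] M [-0.04  0.05 -0.02] op 42.6 g 102.1
```

Emit:
servo_tool([
  [0,0,0,0,0,0.7,0.3],
  [0,0,0,0,0,0.7,0.3],
  [0,0,0,0,0,0.6,0.3],
  [0,0,0,0,0,0,0.3],
])

```text
t: 29.9
ee_pos: [0.5379, -0.0733, 0.258]
ee_rot: [0.0, -0.043, 0.999, 0.0]
wrist_force: [0.1, 1.1, -0.5]
opening: 0.0428
gripper_force: 102.1
```

```bash
python3 - <<'E'
from h import *
st()
E
```

```text
t 29.9 pos [537.9 -73.3 258. ] x [-0.996 -0.086 -0.   ] z [ 0.  0. -1.] q [-0.26  0.03  1.79  0.    1.33 -1.92] F [ 0.1  1.1 -0.5] M [0.07 0.07 0.03] op 42.8 g 102.1
```

Emit:
servo_tool([
  [0,0,0,0,0,0.7,0.3],
  [0,0,0,0,0,0.5,0.3],
  [0,0,0,0,0,0,0.3],
])

```text
t: 30.28
ee_pos: [0.5381, -0.0733, 0.2576]
ee_rot: [0.0, -0.043, 0.999, -0.0]
wrist_force: [-1.6, 0.5, 6.1]
opening: 0.0429
gripper_force: 102.2
```

```bash
python3 - <<'E'
from h import *
st()
E
```

```text
t 30.27 pos [538.1 -73.3 257.6] x [-0.996 -0.086 -0.001] z [ 0.001 -0.    -1.   ] q [-0.26  0.03  1.79  0.    1.33 -1.92] F [-1.6  0.5  6.1] M [ 0.16  0.36 -0.02] op 42.9 g 102.2
```

Emit:
servo_tool([
  [0,0,7,0,0,0,0.3],
  [0,0,8,0,0,0,0.3],
  [0,0,8,0,0,0,0.3],
  [0,0,8,0,0,0.2,0.3],
  [0,0,8,0,0,0.2,0.3],
])

```text
t: 30.9
ee_pos: [0.5382, -0.0737, 0.2559]
ee_rot: [0.001, 0.295, 0.955, -0.0]
wrist_force: [0.3, 0.0, 0.6]
opening: 0.0431
gripper_force: 102.2
```

```bash
python3 - <<'E'
from h import *
st()
E
```

```text
t 30.9 pos [538.2 -73.7 255.9] x [-0.826  0.564 -0.001] z [ 0.001 -0.001 -1.   ] q [-0.26  0.03  1.79 -0.    1.32 -1.24] F [0.3 0.  0.6] M [-0.12 -0.02  0.1 ] op 43.1 g 102.2
```

Emit:
servo_tool([
  [0,0,10,0,0,0.5,0.3],
  [0,0,10,0,0,0.5,0.3],
  [0,0,10,0,0,0.5,0.3],
  [0,0,10,0,0,0.5,0.3],
])

```text
t: 31.4
ee_pos: [0.5382, -0.0739, 0.254]
ee_rot: [0.001, 0.604, 0.797, -0.0]
wrist_force: [-0.1, -1.0, 0.9]
opening: 0.0428
gripper_force: 102.1
```

```bash
python3 - <<'E'
from h import *
st()
E
```

```text
t 31.4 pos [538.2 -73.9 254. ] x [-0.269  0.963 -0.002] z [ 0.001 -0.001 -1.   ] q [-0.27  0.03  1.79 -0.    1.32 -0.54] F [-0.1 -1.   0.9] M [-0.25  0.01  0.1 ] op 42.8 g 102.1
```

Emit:
servo_tool([
  [0,0,10,0,0,0.5,0.3],
  [0,0,10,0,0,0.5,0.3],
  [0,0,10,0,0,0.5,0.3],
  [0,0,10,0,0,0.5,0.3],
  [0,0,10,0,0,0.5,0.3],
  [0,0,10,0,0,0.5,0.3],
  [0,0,10,0,0,0.5,0.3],
  [0,0,10,0,0,0.5,0.3],
])

```text
t: 32.4
ee_pos: [0.5369, -0.0737, 0.2497]
ee_rot: [0.0, 0.975, 0.222, -0.001]
wrist_force: [-2.9, 0.0, 2.2]
opening: 0.0431
gripper_force: 102.3
```

```bash
python3 - <<'E'
from h import *
st()
E
```

```text
t 32.4 pos [536.9 -73.7 249.7] x [ 0.901  0.433 -0.003] z [-0.003 -0.001 -1.   ] q [-0.27  0.03  1.8  -0.    1.31  0.86] F [-2.9  0.   2.2] M [-0.06  0.68  0.24] op 43.1 g 102.3
```

Emit:
servo_tool([
  [0,0,10,0,0,0.5,0.3],
  [0,0,10,0,0,0.5,0.3],
  [0,0,10,0,0,0.5,0.3],
  [0,0,0,0,0,0,0.3],
], grip_force=120)

```text
t: 32.9
ee_pos: [0.5371, -0.0728, 0.2487]
ee_rot: [-0.001, 0.999, -0.035, -0.001]
wrist_force: [-3.2, 2.6, 4.6]
opening: 0.0424
gripper_force: 121.8
```

```bash
python3 - <<'E'
from h import *
st()
E
```

```text
t 32.9 pos [537.1 -72.8 248.7] x [ 0.998 -0.07  -0.002] z [-0.002  0.001 -1.   ] q [-0.26  0.03  1.8   0.    1.31  1.38] F [-3.2  2.6  4.6] M [ 0.43  0.67 -0.15] op 42.4 g 121.8
```

Emit:
servo_tool([
  [0,0,8,0,0,0.3,0.3],
  [0,0,8,0,0,0.3,0.3],
  [0,0,0,0,0,0,0.3],
])

```text
t: 33.28
ee_pos: [0.5373, -0.0729, 0.2484]
ee_rot: [-0.0, 0.985, -0.173, -0.001]
wrist_force: [-3.6, 2.0, 5.1]
opening: 0.0424
gripper_force: 121.9
```

```bash
python3 - <<'E'
from h import *
o=st();print(o["tau"].round(2))
E
```

```text
t 33.27 pos [537.3 -72.9 248.4] x [ 0.94  -0.341 -0.002] z [-0.001  0.001 -1.   ] q [-0.26  0.03  1.8   0.    1.31  1.65] F [-3.6  2.   5.1] M [ 0.39  0.74 -0.24] op 42.4 g 121.9
[ -0.49 -29.43 -30.1   -0.36  -1.41  -0.1 ]
```

Emit:
servo_tool([
  [0,0,8,0,0,0.3,0.3],
  [0,0,8,0,0,0.3,0.3],
])

```text
t: 33.52
ee_pos: [0.5372, -0.0726, 0.248]
ee_rot: [-0.0, 0.951, -0.309, -0.001]
wrist_force: [-4.4, 2.9, 6.4]
opening: 0.0422
gripper_force: 121.8
```

```bash
python3 - <<'E'
from h import *
o=st();print(o["tau"].round(2))
E
```

```text
t 33.52 pos [537.2 -72.6 248. ] x [ 0.809 -0.588 -0.002] z [-0.002  0.001 -1.   ] q [-0.26  0.03  1.8   0.    1.31  1.94] F [-4.4  2.9  6.4] M [0.56 0.83 0.4 ] op 42.2 g 121.8
[ -1.9  -28.86 -29.87  -0.45  -1.63  -0.32]
```

Emit:
servo_tool([
  [0,0,6,0,0,0.2,0.3],
  [0,0,6,0,0,0.2,0.3],
])

```text
t: 33.78
ee_pos: [0.5371, -0.0728, 0.2477]
ee_rot: [0.0, 0.914, -0.406, -0.001]
wrist_force: [-5.1, 2.0, 6.4]
opening: 0.0427
gripper_force: 121.8
```

```bash
python3 - <<'E'
from h import *
o=st();print(o["tau"].round(2))
for n in("scene","side"):
    p=robot.camera(n);cv2.imwrite(f"pics/e_{n}.png",p["color"])
o=st();print(o["tau"].round(2))
E
```

```text
t 33.77 pos [537.1 -72.8 247.7] x [ 0.67  -0.742 -0.002] z [-0.002  0.001 -1.   ] q [-0.26  0.03  1.8  -0.    1.31  2.14] F [-5.1  2.   6.4] M [0.31 1.   0.47] op 42.7 g 121.8
[ -1.36 -28.78 -29.89  -0.04  -1.73  -0.07]
t 33.88 pos [537.2 -72.9 247.7] x [ 0.669 -0.743 -0.002] z [-0.002  0.001 -1.   ] q [-0.26  0.03  1.8   0.    1.31  2.14] F [-4.5  2.5  6.3] M [ 0.27  0.89 -0.42] op 42.3 g 122.0
[ -0.26 -28.89 -29.91  -0.26  -1.65  -0.23]
```

Emit:
servo_tool([
  [0,0,0,0,0,0,0.3],
  [0,0,0,0,0,0,0.3],
])

```text
t: 34.12
ee_pos: [0.5372, -0.0729, 0.2476]
ee_rot: [-0.0, 0.914, -0.406, -0.001]
wrist_force: [-5.0, 3.3, 5.9]
opening: 0.0426
gripper_force: 122.0
```

```bash
python3 - <<'E'
from h import *
for i in range(4):
    o=st();print(o["tau"][5].round(2)); robot.camera("side")
a,b=cv2.imread("pics/scene0.png"),cv2.imread("pics/e_scene.png")
c,d=cv2.imread("pics/side0.png"),cv2.imread("pics/e_side.png")
f=lambda im,y,x:cv2.resize(im[y:y+70,x:x+80],None,fx=5,fy=4.2,interpolation=2)
cv2.imwrite("pics/cmp.png",np.vstack([np.hstack([f(a,162,272),f(b,162,272)]),np.hstack([f(c,170,302),f(d,170,302)])]))
E
```

```text
t 34.12 pos [537.2 -72.9 247.6] x [ 0.67  -0.743 -0.002] z [-0.002  0.001 -1.   ] q [-0.26  0.03  1.8   0.    1.31  2.14] F [-5.   3.3  5.9] M [ 0.37  0.91 -0.37] op 42.6 g 122.0
-0.4
t 34.17 pos [537.2 -72.9 247.7] x [ 0.67  -0.743 -0.002] z [-0.002  0.001 -1.   ] q [-0.26  0.03  1.8   0.    1.31  2.14] F [-5.5  1.7  6.9] M [ 0.37  0.92 -0.36] op 42.4 g 122.0
-0.4
t 34.23 pos [537.2 -72.9 247.6] x [ 0.67  -0.743 -0.002] z [-0.002  0.001 -1.   ] q [-0.26  0.03  1.8   0.    1.31  2.14] F [-5.1  2.6  5.9] M [ 0.35  0.95 -0.39] op 42.5 g 122.0
-0.4
t 34.27 pos [537.2 -72.9 247.6] x [ 0.67  -0.743 -0.002] z [-0.002  0.001 -1.   ] q [-0.26  0.03  1.8   0.    1.31  2.14] F [-5.3  2.5  6.7] M [ 0.31  0.89 -0.4 ] op 42.4 g 122.0
-0.4
```

View pics/cmp.png

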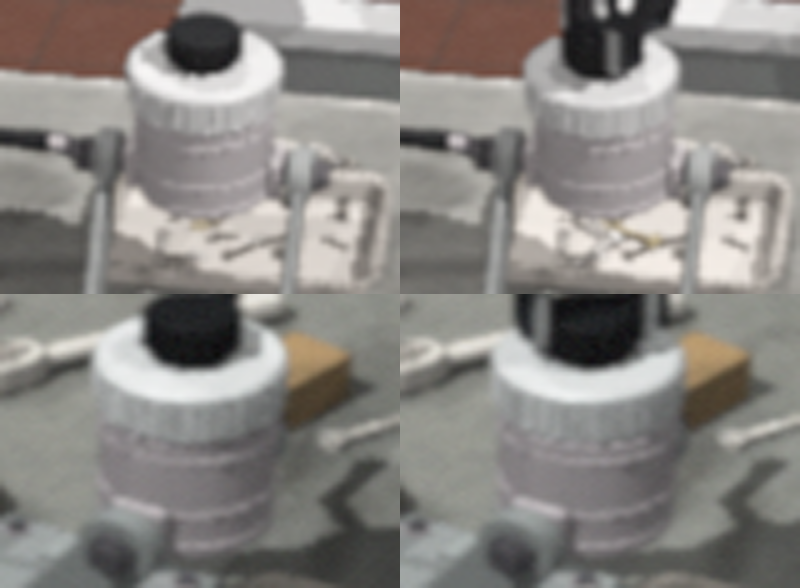

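The cap sits level and straight on the neck, at or slightly below its original height. Now slow tightening to read the true torque.

Emit:
servo_tool([
  [0,0,2,0,0,0,0.3],
  [0,0,2,0,0,0,0.3],
  [0,0,2,0,0,0,0.3],
  [0,0,2,0,0,0,0.3],
  [0,0,2,0,0,0,0.3],
])

```text
t: 34.95
ee_pos: [0.5369, -0.0726, 0.2474]
ee_rot: [0.0, 0.876, -0.483, -0.001]
wrist_force: [-5.4, 3.5, 4.6]
opening: 0.0422
gripper_force: 121.9
```

```bash
python3 - <<'E'
from h import *
o=st();print(o["tau"][5].round(2))
E
```

```text
t 34.95 pos [536.9 -72.6 247.4] x [ 0.533 -0.846 -0.002] z [-0.003  0.001 -1.   ] q [-0.26  0.03  1.8   0.    1.31  2.32] F [-5.4  3.5  4.6] M [0.4  1.05 0.58] op 42.2 g 121.9
0.39
```

Emit:
servo_tool([
  [0,0,0,0,0,0,1],
  [0,0,0,0,0,0,1],
  [0,0,0,0,0,0,1],
  [0,0,-10,0,0,0,1],
  [0,0,-10,0,0,0,1],
  [0,0,-10,0,0,0,1],
  [0,0,-10,0,0,0,1],
  [0,0,-10,0,0,0,1],
])

```text
t: 35.95
ee_pos: [0.5382, -0.0736, 0.2471]
ee_rot: [0.0, 0.998, -0.067, 0.0]
wrist_force: [0.3, 0.1, 0.2]
opening: 0.0854
gripper_force: 0.0
```

Emit:
servo_tool([
  [0,0,-10,0,0,0,1],
  [0,0,-10,0,0,0,1],
  [0,0,-10,0,0,0,1],
  [0,0,-10,0,0,0,1],
  [0,0,-10,0,0,0,1],
  [0,0,-10,0,0,0,1],
  [0,0,0,0,0,0,1],
])

```text
t: 36.83
ee_pos: [0.5381, -0.0735, 0.2471]
ee_rot: [0.0, 0.899, 0.437, 0.0]
wrist_force: [-1.1, 0.5, 0.7]
opening: 0.0855
gripper_force: 0.0
```

```bash
python3 - <<'E'
from h import *
o=st();p=robot.camera("wrist")
T=wristT(o,p);K=p["intrinsics"]
g=cv2.cvtColor(p["color"],cv2.COLOR_BGR2GRAY)
m=(g<60).astype(np.uint8);n,l,s,c=cv2.connectedComponentsWithStats(m)
u=proj([.537,-.073,.25],K,T)[0];print(u)
for i in range(1,n):
    if s[i,4]>1500:print(s[i],c[i])
E
```

```text
t 36.83 pos [538.1 -73.5 247.1] x [0.618 0.786 0.   ] z [ 0. -0. -1.] q [-0.26  0.04  1.8  -0.    1.31  0.4 ] F [-1.1  0.5  0.7] M [-0.02  0.06 -0.04] op 85.5 g 0.0
[315.07564919 276.12860483]
[   0    0  289   85 9987] [84.60188245 28.37078202]
[ 482   84   63   57 1586] [509.65384615 111.31715006]
[    0   178   640   222 51284] [287.85746042 342.89889634]
[  261   214   118   122 10887] [319.66923854 275.86130247]
```

Emit:
servo_tool([
  [0,0,0,-0.3,-1.2,2.5,1],
  [0,0,0,0,0,0,0.3],
  [0,0,0,0,0,0,0.3],
  [0,0,0,0,0,0,0.3],
  [0,0,0,0,0,0,0.3],
], grip_force=120)

```text
t: 37.5
ee_pos: [0.5372, -0.0731, 0.2455]
ee_rot: [0.001, 0.899, 0.438, 0.0]
wrist_force: [-1.2, -0.1, 4.1]
opening: 0.0425
gripper_force: 121.2
```

```bash
python3 - <<'E'
from h import *
o=st();print(o["tau"][5].round(2))
E
```

```text
t 37.5 pos [537.2 -73.1 245.5] x [0.617 0.787 0.   ] z [ 0.001 -0.001 -1.   ] q [-0.26  0.03  1.8  -0.    1.3   0.4 ] F [-1.2 -0.1  4.1] M [-0.14  0.06  0.02] op 42.5 g 121.2
0.02
```

Emit:
servo_tool([
  [0,0,3,0,0,0,0.3],
  [0,0,3,0,0,0,0.3],
  [0,0,3,0,0,0,0.3],
  [0,0,3,0,0,0,0.3],
  [0,0,3,0,0,0,0.3],
  [0,0,3,0,0,0,0.3],
])

```text
t: 38.25
ee_pos: [0.5361, -0.0728, 0.2451]
ee_rot: [0.0, 0.956, 0.293, -0.001]
wrist_force: [-1.7, -1.0, 4.3]
opening: 0.0424
gripper_force: 121.4
```

```bash
python3 - <<'E'
from h import *
o=st();print(o["tau"][5].round(2))
E
```

```text
t 38.25 pos [536.1 -72.8 245.1] x [ 0.828  0.561 -0.002] z [-0.002 -0.001 -1.   ] q [-0.26  0.03  1.8  -0.    1.3   0.71] F [-1.7 -1.   4.3] M [0.07 0.44 1.31] op 42.4 g 121.4
1.07
```

Emit:
servo_tool([
  [0,0,3,0,0,0,0.3],
  [0,0,3,0,0,0,0.3],
  [0,0,0,0,0,0,0.3],
])

```text
t: 38.62
ee_pos: [0.5361, -0.0726, 0.2449]
ee_rot: [-0.0, 0.97, 0.242, -0.001]
wrist_force: [-3.4, -0.6, 4.5]
opening: 0.0426
gripper_force: 121.5
```

```bash
python3 - <<'E'
from h import *
o=st();print(o["tau"][5].round(2))
E
```

```text
t 38.62 pos [536.1 -72.6 244.9] x [ 0.883  0.469 -0.001] z [-0.002  0.    -1.   ] q [-0.26  0.03  1.81 -0.    1.3   0.82] F [-3.4 -0.6  4.5] M [0.11 0.62 0.03] op 42.6 g 121.5
0.03
```

Emit:
servo_tool([
  [0,0,3,0,0,0,0.3],
  [0,0,3,0,0,0,0.3],
  [0,0,3,0,0,0,0.3],
  [0,0,3,0,0,0,0.3],
])

```text
t: 39.12
ee_pos: [0.5365, -0.0726, 0.2448]
ee_rot: [0.0, 0.99, 0.142, -0.0]
wrist_force: [-3.0, -0.4, 4.0]
opening: 0.0425
gripper_force: 122.2
```

```bash
python3 - <<'E'
from h import *
o=st();print(o["tau"][5].round(2))
E
```

```text
t 39.12 pos [536.5 -72.6 244.8] x [ 0.96   0.281 -0.001] z [-0.001 -0.001 -1.   ] q [-0.26  0.03  1.81 -0.    1.3   1.02] F [-3.  -0.4  4. ] M [0.14 0.36 2.61] op 42.5 g 122.2
2.44
```

Emit:
servo_tool([
  [0,0,0,0,0,0,1],
  [0,0,0,0,0,0,1],
  [0,0,0,0,0,0,1],
  [0,0,0,0,0,-30,1],
  [0,0,0,0,0,-60,1],
  [0,0,0,0,0,-30,1],
  [0,0,0,0,0,0,1],
])

```text
t: 40.0
ee_pos: [0.5385, -0.0734, 0.3687]
ee_rot: [0.001, 0.99, 0.138, 0.004]
wrist_force: [0.3, -0.9, -0.7]
opening: 0.0853
gripper_force: 0.0
```

```bash
python3 - <<'E'
from h import *
st()
# vertical shift of cap, knob and pot against the first pictures
for n,(kx,ky,kw,kh),(px,py,pw,ph) in(("scene",(290,160,46,28),(294,200,38,14)),("side",(318,164,46,30),(322,208,40,18))):
    a=cv2.imread(f"pics/{n}0.png",0);b=cv2.cvtColor(robot.camera(n)["color"],cv2.COLOR_BGR2GRAY)
    for x,y,w,h in((kx,ky,kw,kh),(px,py,pw,ph)):
        print(n,cv2.phaseCorrelate(np.float32(a[y:y+h,x:x+w]),np.float32(b[y:y+h,x:x+w]),cv2.createHanningWindow((w,h),cv2.CV_32F)))
E
```

```text
t 40.0 pos [538.5 -73.4 368.7] x [0.962 0.274 0.007] z [ 0.008 -0.002 -1.   ] q [-0.26 -0.04  1.65  0.    1.52  1.03] F [ 0.3 -0.9 -0.7] M [-0.   -0.04 -0.  ] op 85.3 g 0.0
scene ((0.09503129607325889, 0.6595246548842315), 0.9816033369965024)
scene ((0.022974752551334632, 0.46374116006816823), 1.0264092814922332)
side ((0.15515455890405505, 0.6623277988837035), 0.8532372375329336)
side ((0.38888076915830183, 0.026459561003212784), 0.8432626055346595)
```

```bash
python3 -c "
from station import robot
print(robot.finish_job())"
```

```text
the job is handed in; nothing more can be done
None
```

The job is handed in at about 40 s: the bolts are out in the dish (the tipped pot looked empty afterwards), the pot is back upright against its stop, and the cap is screwed down until it would turn no further, at about 2.6 N m.

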